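Close a bench trainer's access panel and lock its quarter-turn fastener

TASK

The access panel on top of the blue bench trainer is standing ajar. Push it down with your fingertips until it is shut flush, then set a fingertip in the slot of the big quarter-turn fastener on it and turn the fastener clockwise (seen from above) to its stop, so that the slot points at the panel's front edge and the panel is locked. Lift nothing, the panel included, leave the loose things lying about where they are, and finish with your hand clear of everything.

Things in the scene. Friction and masses are not known exactly. Their poses are not given: they have to be found in the camera images.
- trainer: Blue steel enclosure fixed to the table, level, 220 (x) x 320 (y) x 85 mm high; origin: centre of its underside; front faces its own -x, roughly the robot. Left third of its top (y over +47 mm): fixed deck, four posts 20 mm tall in a row at y = +78 mm, a loose plug beyond them. The rest of its top is the bare aluminium access panel, centred at y = -55 mm.
- panel (a joint): Panel hinge, rad: 0 = shut, top face flush with the trainer's top (85 mm), a rigid stop; grows as the front edge rises; begins at 0.12 to 0.35. Panel 200 mm from hinge to front edge, 198 mm wide, 4 mm thick. Hinge line: along the trainer's y at its x = +95 mm, height 85 mm. It stays where left; pushing its front part down takes about 1 to 6 N.
- panel_front (a point): Middle of the panel's front edge, on its top face; moves with the panel. x points along the panel to the hinge, y along the edge to the trainer's left, z out of the top face. Free places to press: on the top face either side of the fastener, e.g. 25 mm back from the edge and 72 mm left or right of the middle.
- cam (a joint): Quarter-turn fastener, rad: 0 = unlocked, slot points to the trainer's right (-y); grows clockwise seen from above; 1.571 = its stop, locked, slot points at the panel's front edge (trainer's -x), steel tongue under a keeper. Begins at 0 to 0.3. Friction about 3 N at a fingertip in the slot; stays where left. With the front edge over 4 mm proud the tongue cannot go under it.
- cam_axis (a point): On the fastener's turning axis, level with its top, 17 mm above the panel; the axis is square to the panel, 60 mm back from its front edge, mid-width. Grey plastic disc of diameter 92 mm on a black 96 mm flange, with one straight radial slot 36 mm wide, 13.5 mm deep, from the axis (end wall) to the rim (open), open on top. Two shut fingers fit in it together.
- cam_slot (a point): On the floor of the slot, on its centre line, 28 mm from the turning axis: where a fingertip is set. Turns with the fastener; its -y axis points outward along the slot, its z out of the panel. The slot's mouth is 13.5 mm above this point; with the panel shut this point is 88.5 mm above the table.
- bridge_plug: Loose black two-pin plug, 34 x 14 x 18 mm with two brass studs, on the trainer's deck; origin at the centre of its underside. To be left alone.
- spare_plug: The same kind of plug, on the table before the trainer; origin at the centre of its underside. To be left alone.
- screwdriver: Loose screwdriver lying on the table beside the trainer, on its left; origin at the centre of its underside. To be left alone.
- meter: Loose hand-held meter, 150 x 75 x 32 mm, on the table left of the trainer; origin at the centre of its underside. To be left alone.
- coil: Loose coil bobbin, diameter 52, height 40 mm, on the table right of the trainer; origin at the centre of its underside. To be left alone.
- parts_tray: Loose white parts tray, 120 x 80 x 30 mm, right of the trainer; origin at the centre of its underside. To be left alone.
- standoff: Loose brass pillar, diameter 16, height 30 mm, upright on the table right of the trainer; origin at the centre of its underside. To be left alone.

How it is judged:
On the way, in this order (a step that is already met when the one before it is completed fails the run):
1. the panel is pressed shut while the fastener is still unlocked (value of joint panel below 0.025 rad and value of joint cam below 0.6 rad), for 0.1 s.
2. the fastener is turned to its stop with the panel shut (value of joint panel below 0.025 rad and value of joint cam above 1.42 rad), for 0.2 s.
At the end, for the whole second after the job is handed in: The panel is within 0.025 rad (5 mm at its front edge) of flush, the fastener is turned to at least 1.42 rad (within about 9 degrees of its stop) and is at rest, and every loose thing is within 30 mm of where it began (all of step 2 and velocity of joint cam below 0.05 rad/s and distance of each of bridge_plug, spare_plug, screwdriver, meter, coil, parts_tray, standoff from where it was at the start of the episode below 0.03 m); the robot touches nothing.
It fails at once if the panel is lifted wider open (value of joint panel above 0.45 rad).
It fails at once if a loose thing is moved by more than 30 mm, pushed, lifted or carried (distance of any of bridge_plug, spare_plug, screwdriver, meter, coil, parts_tray, standoff from where it was at the start of the episode above 0.03 m).
It also fails if it takes over 38 s, if anything falls off the work surface, if the arm or the gripper's body presses on something with over 40 N, if the wrist force passes 120 N, or if a joint passes its speed limit or range.

ROBOT

A 6-joint arm with a two-finger parallel gripper is mounted at the origin on the work surface. World frame = base frame: x ahead of the robot, y to its left, z up, the work surface at z = 0. Lengths are in m, angles in rad, forces in N, time in s.
With the tool pointing down it reaches from about 0.275 to 0.775 m from the base axis. Payload 14.6 kg.
Tool frame: the origin (TCP) lies midway between the tips of the shut fingers; the grasp point (between the pads) lies 19 mm behind it; z points along the fingers, y is the direction in which the jaws open and shut (so a half turn about z gives the same grasp; the last joint's range is limited). The gripper opens to 85 mm and grips with 20 to 120 N. Pads are 22 mm wide; open, the fingers measure 114 mm over their backs; the gripper's body (76 mm by 85 mm) begins 54 mm behind the grasp point. The pads swing forward as they close: fully open they stand 13 mm farther back than shut.
Start: joints at [1.114, 0.263, -0.048, 1.259, 0, 1.415], TCP at [0.156, 0.501, 0.231] pointing down, gripper open.
Joint ranges: [-2.65, 2.65], [-0.89, 1.7], [-1.18, 1.37], [-2.13, 2.11], [-1.35, 1.29], [-3.14, 3.14]. Speed limits (rad/s): [1.89, 1.89, 2.57, 2.79, 3.14, 3.14].

INTERFACE

Orientations are given as a unit quaternion [x, y, z, w].
In Python, from workcell import * gives the robot as it stands.
- The arm moves only by the tool apply_moves, never from a script. Its argument "increments" is a list of rows, each an object of numbers: "dx", "dy", "dz": the shift along the tool's x, y, z in m; "wx", "wy", "wz": the turn, a rotation vector about the tool's x, y, z in degrees; "claw": the gripper's target within -1 to 1 (shut at 1, half-way at 0, fully open at -1). In form: [{"dx": .., "dy": .., "dz": .., "wx": .., "wy": .., "wz": .., "claw": ..}, ...]. A call has 1 to 20 rows; each row is the pose to reach, as a shift and turn from the pose measured when the call began, along the tool's axes at that moment; what a row does not reach only later rows make up. A row lasts 1/12 s, in which the tool goes at most 41.7 mm and 7.16 degrees, less where a joint would pass 70% of its speed; a pose out of reach is approached as far as the arm can. A call with a gripper value outside its range is refused whole. The fingers move at their own pace and stop on an object; "squeeze" is the grip in N (left out, the last holds). Time passes only in rows, so rows that repeat a pose let the fingers close. It gives the time, the measured TCP pose, the force and the opening at its end, in the units of the state.
- sense(): the state, without advancing time (a new reading comes with each control period).
- snapshot(name): name is "side" or "top"; returns a dict with "frame" (420x560x3 uint8, blue, green, red), "range_z" (420x560 float32, m along the optical axis (not along the pixel's ray), 0 where there is no reading), "vfov" (degrees; the focal length in pixels is half the picture's height over the tangent of half this angle, whatever the lens; pixels are square), "cx", "cy" (the principal point, pixels), "world_from_camera" (4x4, takes a point from camera to world coordinates). Camera axes: x right, y up, looking along -z (the intrinsics and any distortion apply to the point x, -y, -z); pixel columns grow to the right and rows downward; lengths in m; the calibration is good to about 2 mm. A picture is of the moment at which its call begins.
- hand_in(): hands the job in, once; it reports no verdict.
The state is a dict: "time_s": time; "q": joint angles; "joint_velocities": joint speeds; "effort": joint torques, N m; "ee_pos": TCP position; "ee_rot": TCP orientation; "force": force on the tool from outside, world axes, zero at the start; "torque": the same for the moment, N m; "opening": opening from 0.0 (shut) to 1.0 (fully open).
Only numpy, scipy, OpenCV 4.12 (cv2) and the standard library are available. Lean on these libraries where they do the work, as an engineer would, in place of code of your own. Each camera call takes 0.05 s, during which the arm holds its last target.

## Working session

There is one attempt and no reset: what is moved stays moved. The work goes in short steps, Python scripts to look and compute and a tool call to move; the robot and the scene stay as the last step left them, time stands still between calls to the robot, and variables do not carry over. Pictures are saved under pics/ and viewed, and the job is handed in when it is done.

Besides the shell and the picture viewer there is one more tool, called after ">>>" as name(argument=value, ...) on one line, values as JSON. apply_moves: Moves the arm, as the interface text tells. Its arguments: {"type":"object","properties":{"increments":{"type":"array","items":{"type":"object","properties":{"dx":{"type":"number"},"dy":{"type":"number"},"dz":{"type":"number"},"wx":{"type":"number"},"wy":{"type":"number"},"wz":{"type":"number"},"claw":{"type":"number"}}}},"squeeze":{"type":"number"}},"required":["increments"]}

```bash
ls; mkdir -p pics
cat > h.py <<'E'
from workcell import *
import numpy as np, cv2
from scipy.spatial.transform import Rotation as R
def snap(n,f):
    s=snapshot(n); cv2.imwrite(f'pics/{f}.png',s['frame']); np.savez(f'pics/{f}.npz',**{k:np.array(v) for k,v in s.items()}); return s
def pts(s):
    d=np.asarray(s['range_z']); h,w=d.shape; f=h/2/np.tan(np.radians(float(s['vfov']))/2)
    v,u=np.mgrid[:h,:w]; P=np.stack([(u-float(s['cx']))/f*d,-(v-float(s['cy']))/f*d,-d,np.ones_like(d)],-1)
    return (P@np.asarray(s['world_from_camera']).T)[...,:3]
E
python3 - <<'E'
from h import *
for n in('top','side'):
    s=snap(n,n+'0'); print(n,{k:v for k,v in s.items() if k not in('frame','range_z')})
print(sense())
E
```

```text
pics
top {'vfov': 51.30058951379556, 'cx': 277.6342574856966, 'cy': 207.12653604618228, 'world_from_camera': array([[-0.02096055,  0.99086037, -0.1332531 ,  0.45194759],
       [-0.99976424, -0.02001774,  0.00841124,  0.07173734],
       [ 0.00566693,  0.13339799,  0.99104635,  1.25624375],
       [ 0.        ,  0.        ,  0.        ,  1.        ]])}
side {'vfov': 57.23730703878953, 'cx': 272.82496937408314, 'cy': 210.2590642807301, 'world_from_camera': array([[-0.91268117,  0.30972244, -0.26661787,  0.3838019 ],
       [-0.40864204, -0.68370283,  0.60461733,  0.59654417],
       [ 0.00497617,  0.66077412,  0.75056831,  0.74719118],
       [ 0.        ,  0.        ,  0.        ,  1.        ]])}
{'time_s': 0.1, 'q': array([ 1.11369160e+00,  2.63519016e-01, -4.88511176e-02,  1.25942943e+00,
        4.64792586e-06,  1.41550447e+00]), 'joint_velocities': array([ 0.00081646, -0.00067991,  0.00033266, -0.00038795,  0.00082134,
        0.00140071]), 'effort': array([ 5.53694292e-03, -6.38575101e+01,  3.85065293e+01,  1.00002286e-02,
        9.33777915e-05, -1.19838927e-05]), 'ee_pos': array([0.15594685, 0.50104629, 0.23085863]), 'ee_rot': array([ 1.50334308e-01,  9.88635092e-01, -4.77586319e-04, -1.53421845e-04]), 'force': array([-0.45204922,  0.55848226,  0.35539888]), 'torque': array([-0.02654098, -0.00531593,  0.04013258]), 'opening': 1.0018605629712871}
```

View pics/top0.png

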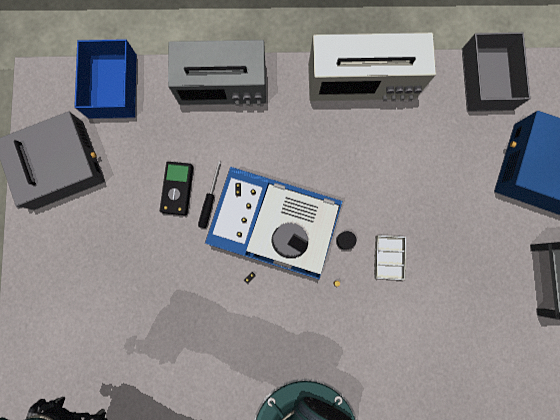

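View pics/side0.png

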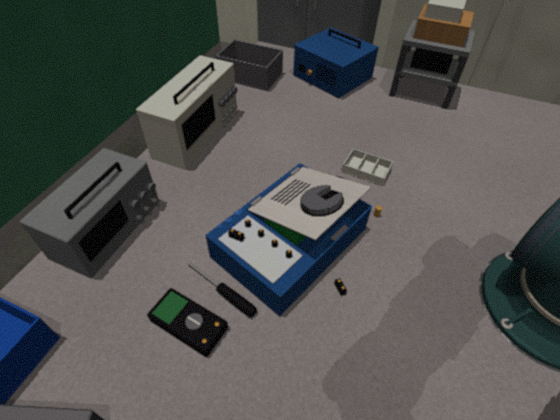

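Run:
```python
from h import *
s=np.load('pics/top0.npz'); f=s['frame'][150:300,190:360]; cv2.imwrite('pics/top0c.png',cv2.resize(f,None,fx=4.5,fy=4,interpolation=cv2.INTER_CUBIC) if 0 else cv2.resize(f,None,fx=4,fy=4,interpolation=cv2.INTER_CUBIC))
s=np.load('pics/side0.npz'); f=s['frame'][160:310,200:390]; cv2.imwrite('pics/side0c.png',cv2.resize(f,None,fx=4,fy=4,interpolation=cv2.INTER_CUBIC))
P=pts(np.load('pics/top0.npz'))
for n,(u,v) in dict(deck=(233,215),vL=(262,225),vR=(325,235),ph=(330,195),slot=(298,243),disc=(285,230),table=(250,300)).items(): print(n,P[v,u].round(4))
```

```text
deck [0.5902 0.1823 0.0868]
vL [0.5581 0.1037 0.1244]
vR [ 0.5292 -0.0598  0.1182]
ph [ 0.6527 -0.0915  0.0045]
slot [0.5094 0.0117 0.128 ]
disc [0.5427 0.0447 0.1396]
table [0.3589 0.1442 0.0048]
```

View pics/top0c.png

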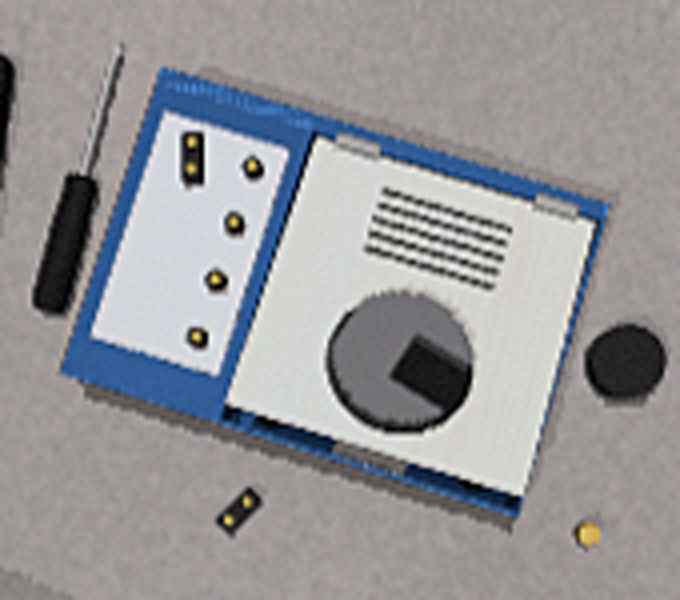

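View pics/side0c.png

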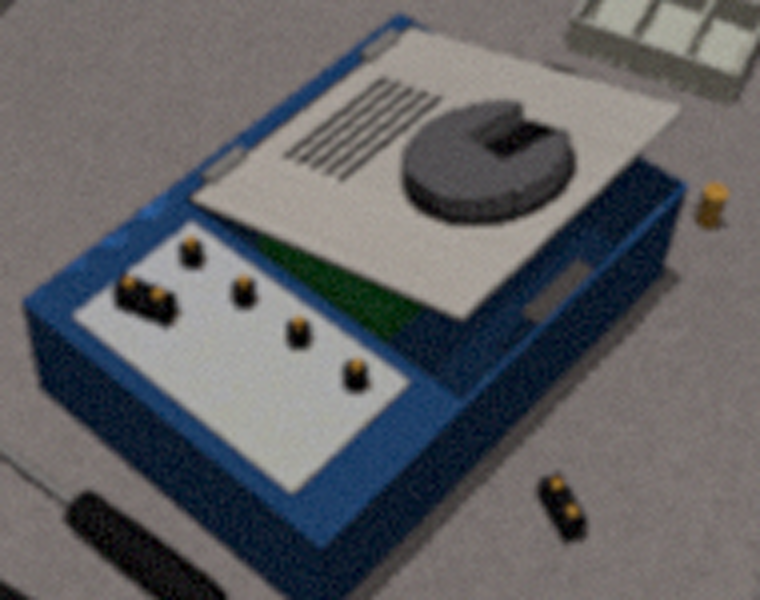

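```bash
cat >> h.py <<'E'
def ray(s,u,v,z):
    h=420; f=h/2/np.tan(np.radians(float(s['vfov']))/2); T=np.asarray(s['world_from_camera'])
    d=T[:3,:3]@np.array([(u-float(s['cx']))/f,-(v-float(s['cy']))/f,-1]); o=T[:3,3]
    return o+d*(z-o[2])/d[2]
E
python3 - <<'E'
from h import *
from scipy.optimize import least_squares
L=np.array([[.11,.16],[.11,-.16],[-.11,.16],[-.11,-.16]])
def fit(W):
    g=lambda p:((L@np.array([[np.cos(p[2]),np.sin(p[2])],[-np.sin(p[2]),np.cos(p[2])]])+p[:2])-W)
    r=least_squares(lambda p:g(p).ravel(),[.55,.05,-.2]); return r.x,g(r.x)*1000
s=np.load('pics/top0.npz')
c=np.array([[163,70],[608,207],[62,373],[515,513]])/4-.375+[190,150]
W=np.array([ray(s,u,v,.085)[:2] for u,v in c]); p,e=fit(W); print(p,np.degrees(p[2]),e.round(1))
# side: front-left (322,548), back-left(25,303), front-right(685,187), back-right(403,15)
s2=np.load('pics/side0.npz')
c=np.array([[403,15],[25,303],[322,548],[685,187]])/4-.375+[200,160]
W2=np.array([ray(s2,u,v,.085)[:2] for u,v in c])[[1,0,2,3]]; p2,e2=fit(W2); print(p2,np.degrees(p2[2]),e2.round(1))
# panel plane & cloud in trainer frame
for S,pp in((s,p),(s2,p2)):
    P=pts(S).reshape(-1,3); c_,s_=np.cos(pp[2]),np.sin(pp[2])
    q=P[:,:2]-pp[:2]; X=q@np.array([c_,s_]); Y=q@np.array([-s_,c_]); Z=P[:,2]
    m=(abs(Y+.055)<.09)&(X<.075)&(X>-.09)&(Z>.07)&((abs(Y+.055)>.06)|(X>.03))
    A=np.c_[X[m],Y[m],np.ones(m.sum())]; k,*_=np.linalg.lstsq(A,Z[m],rcond=None)
    r=Z[m]-A@k; print(m.sum(),k,np.degrees(np.arctan(k[0])),-np.arctan(k[0]),'z at hinge',k@[.095,-.055,1],'std',r.std())
    m=(abs(Y-.1)<.04)&(abs(X)<.09)&(Z>.07); print('deck z',np.median(Z[m]))
    m=(abs(Y)<.3)&(X<-.15)&(X>-.25); print('table z',np.median(Z[m]))
E
```

```text
[ 0.56986339  0.07304667 -0.32278133] -18.49400781262504 [[ 2.6  1.2]
 [ 1.8 -1.7]
 [-0.7  2.3]
 [-3.6 -1.8]]
[ 0.56872082  0.07334021 -0.32479204] -18.609213141271606 [[ 2.6  0.8]
 [ 1.8 -0.8]
 [-0.7  1.7]
 [-3.6 -1.6]]
2115 [-0.30467074 -0.00042186  0.11518145] -16.94444445852387 0.29573634572254925 z at hinge 0.08626093694656001 std 0.002165510630153889
deck z 0.08729468191344536
table z 0.0010064603952876228
1793 [-0.30438822 -0.00181122  0.11484538] -16.929631013621805 0.29547780233544546 z at hinge 0.08602811379668275 std 0.001016740262772098
deck z 0.08624389538421473
table z -0.0003538356168467649
```

```bash
cat >> h.py <<'E'
TP=np.array([.5693,.0732,-.3238])
def tw(x,y,z):
    c,s=np.cos(TP[2]),np.sin(TP[2]); return np.array([TP[0]+c*x-s*y,TP[1]+s*x+c*y,z])
def inc(target,phi=0):
    """tool-frame shift & rotvec deg to target; phi: cam angle that tool +y... (tool y along slot line)"""
    st=sense(); Rt=R.from_quat(st['ee_rot']); d=Rt.inv().apply(target-st['ee_pos'])
    a=TP[2]-phi # direction of tool y minus 90deg
    y=np.array([-np.sin(a),np.cos(a),0]); z=np.array([0,0,-1.]); x=np.cross(y,z)
    G=R.from_matrix(np.c_[x,y,z]); w=np.degrees((Rt.inv()*G).as_rotvec())
    return d.round(4),w.round(2)
def slotpt(phi,r,z,lat=0): # lat: clockwise (driving) side offset
    cx,cy=-.045,-.055; u=np.array([-np.sin(phi),-np.cos(phi)]); t=np.array([-np.cos(phi),np.sin(phi)])
    p=np.array([cx,cy])+r*u+lat*t; return tw(p[0],p[1],z)
E
python3 - <<'E'
from h import *
t=tw(-.078,-.127,.20); print(t,inc(t))
E
```

```text
[ 0.45494564 -0.02238285  0.2       ] (array([-0.4411, -0.4109,  0.0312]), array([-0.06, -0.01,  1.26]))
```

>>> apply_moves(increments=[{"dx": -0.441, "dy": -0.411, "dz": 0.03, "wz": 1.3, "claw": 1}, {"dx": -0.441, "dy": -0.411, "dz": 0.03, "wz": 1.3, "claw": 1}, {"dx": -0.441, "dy": -0.411, "dz": 0.03, "wz": 1.3, "claw": 1}, {"dx": -0.441, "dy": -0.411, "dz": 0.03, "wz": 1.3, "claw": 1}, {"dx": -0.441, "dy": -0.411, "dz": 0.03, "wz": 1.3, "claw": 1}, {"dx": -0.441, "dy": -0.411, "dz": 0.03, "wz": 1.3, "claw": 1}, {"dx": -0.441, "dy": -0.411, "dz": 0.03, "wz": 1.3, "claw": 1}, {"dx": -0.441, "dy": -0.411, "dz": 0.03, "wz": 1.3, "claw": 1}, {"dx": -0.441, "dy": -0.411, "dz": 0.03, "wz": 1.3, "claw": 1}, {"dx": -0.441, "dy": -0.411, "dz": 0.03, "wz": 1.3, "claw": 1}, {"dx": -0.441, "dy": -0.411, "dz": 0.03, "wz": 1.3, "claw": 1}, {"dx": -0.441, "dy": -0.411, "dz": 0.03, "wz": 1.3, "claw": 1}, {"dx": -0.441, "dy": -0.411, "dz": 0.03, "wz": 1.3, "claw": 1}, {"dx": -0.441, "dy": -0.411, "dz": 0.03, "wz": 1.3, "claw": 1}, {"dx": -0.441, "dy": -0.411, "dz": 0.03, "wz": 1.3, "claw": 1}, {"dx": -0.441, "dy": -0.411, "dz": 0.03, "wz": 1.3, "claw": 1}, {"dx": -0.441, "dy": -0.411, "dz": 0.03, "wz": 1.3, "claw": 1}, {"dx": -0.441, "dy": -0.411, "dz": 0.03, "wz": 1.3, "claw": 1}, {"dx": -0.441, "dy": -0.411, "dz": 0.03, "wz": 1.3, "claw": 1}, {"dx": -0.441, "dy": -0.411, "dz": 0.03, "wz": 1.3, "claw": 1}])

```text
invalid input
```

Run:
```python
from h import *
print(sense()); print(inc(tw(-.078,-.127,.20))); snap('side','s1')
```

```text
{'time_s': 0.1, 'q': array([ 1.11369160e+00,  2.63519016e-01, -4.88511176e-02,  1.25942943e+00,
        4.64792586e-06,  1.41550447e+00]), 'joint_velocities': array([ 0.00081646, -0.00067991,  0.00033266, -0.00038795,  0.00082134,
        0.00140071]), 'effort': array([ 5.53694292e-03, -6.38575101e+01,  3.85065293e+01,  1.00002286e-02,
        9.33777915e-05, -1.19838927e-05]), 'ee_pos': array([0.15594685, 0.50104629, 0.23085863]), 'ee_rot': array([ 1.50334308e-01,  9.88635092e-01, -4.77586319e-04, -1.53421845e-04]), 'force': array([-0.45204922,  0.55848226,  0.35539888]), 'torque': array([-0.02654098, -0.00531593,  0.04013258]), 'opening': 1.0018605629712871}
(array([-0.4411, -0.4109,  0.0312]), array([-0.06, -0.01,  1.26]))
```

View pics/s1.png

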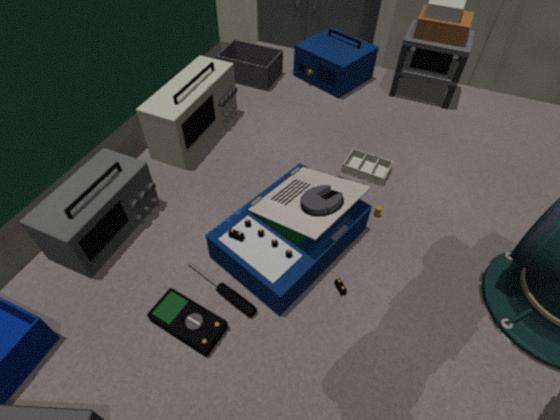

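The move was refused and the arm hasn't moved. I'll retry with every field given, in one row.

>>> apply_moves(increments=[{"dx": -0.03, "dy": -0.03, "dz": 0.0, "wx": 0, "wy": 0, "wz": 1.3, "claw": 1}], squeeze=40)

```text
time_s: 0.23
ee_pos: [0.1741, 0.4674, 0.2301]
ee_rot: [0.16, 0.987, -0.0, -0.001]
force: [1.3, 0.3, -0.8]
opening: 0.88
```

Run:
```python
from h import *
print(inc(tw(-.078,-.127,.20)))
```

```text
(array([-0.4209, -0.3763,  0.0298]), array([-0.01, -0.06,  0.18]))
```

>>> apply_moves(increments=[{"dx": -0.421, "dy": -0.376, "dz": 0.03, "wx": 0, "wy": 0, "wz": 0.2, "claw": 1}, {"dx": -0.421, "dy": -0.376, "dz": 0.03, "wx": 0, "wy": 0, "wz": 0.2, "claw": 1}, {"dx": -0.421, "dy": -0.376, "dz": 0.03, "wx": 0, "wy": 0, "wz": 0.2, "claw": 1}, {"dx": -0.421, "dy": -0.376, "dz": 0.03, "wx": 0, "wy": 0, "wz": 0.2, "claw": 1}, {"dx": -0.421, "dy": -0.376, "dz": 0.03, "wx": 0, "wy": 0, "wz": 0.2, "claw": 1}, {"dx": -0.421, "dy": -0.376, "dz": 0.03, "wx": 0, "wy": 0, "wz": 0.2, "claw": 1}, {"dx": -0.421, "dy": -0.376, "dz": 0.03, "wx": 0, "wy": 0, "wz": 0.2, "claw": 1}, {"dx": -0.421, "dy": -0.376, "dz": 0.03, "wx": 0, "wy": 0, "wz": 0.2, "claw": 1}, {"dx": -0.421, "dy": -0.376, "dz": 0.03, "wx": 0, "wy": 0, "wz": 0.2, "claw": 1}, {"dx": -0.421, "dy": -0.376, "dz": 0.03, "wx": 0, "wy": 0, "wz": 0.2, "claw": 1}, {"dx": -0.421, "dy": -0.376, "dz": 0.03, "wx": 0, "wy": 0, "wz": 0.2, "claw": 1}, {"dx": -0.421, "dy": -0.376, "dz": 0.03, "wx": 0, "wy": 0, "wz": 0.2, "claw": 1}, {"dx": -0.421, "dy": -0.376, "dz": 0.03, "wx": 0, "wy": 0, "wz": 0.2, "claw": 1}, {"dx": -0.421, "dy": -0.376, "dz": 0.03, "wx": 0, "wy": 0, "wz": 0.2, "claw": 1}, {"dx": -0.421, "dy": -0.376, "dz": 0.03, "wx": 0, "wy": 0, "wz": 0.2, "claw": 1}, {"dx": -0.421, "dy": -0.376, "dz": 0.03, "wx": 0, "wy": 0, "wz": 0.2, "claw": 1}, {"dx": -0.421, "dy": -0.376, "dz": 0.03, "wx": 0, "wy": 0, "wz": 0.2, "claw": 1}, {"dx": -0.421, "dy": -0.376, "dz": 0.03, "wx": 0, "wy": 0, "wz": 0.2, "claw": 1}], squeeze=40)

```text
time_s: 1.73
ee_pos: [0.4546, -0.0213, 0.1999]
ee_rot: [0.161, 0.987, 0.0, -0.001]
force: [0.5, 0.1, 0.2]
opening: -0.002
```

Run:
```python
from h import *
snap('side','s1'); print(inc(tw(-.078,-.127,.15)),sense()['force'],sense()['ee_pos'])
```

```text
(array([-0.0007, -0.001 ,  0.0499]), array([-0.01, -0.06,  0.06])) [-0.07379315  0.59853103 -0.76633358] [ 0.45467772 -0.02121054  0.19992071]
```

View pics/s1.png

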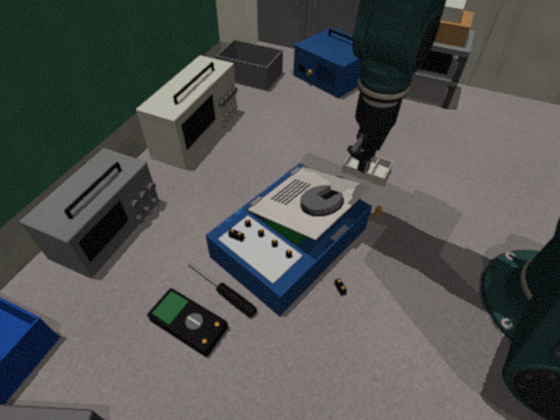

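The shut fingertips at about (365,165) are over the panel's front right corner. Now I'll press down.

>>> apply_moves(increments=[{"dx": -0.001, "dy": -0.001, "dz": 0.02, "wx": 0, "wy": 0, "wz": 0, "claw": 1}, {"dx": -0.001, "dy": -0.001, "dz": 0.04, "wx": 0, "wy": 0, "wz": 0, "claw": 1}, {"dx": -0.001, "dy": -0.001, "dz": 0.052, "wx": 0, "wy": 0, "wz": 0, "claw": 1}, {"dx": -0.001, "dy": -0.001, "dz": 0.058, "wx": 0, "wy": 0, "wz": 0, "claw": 1}, {"dx": -0.001, "dy": -0.001, "dz": 0.064, "wx": 0, "wy": 0, "wz": 0, "claw": 1}, {"dx": -0.001, "dy": -0.001, "dz": 0.069, "wx": 0, "wy": 0, "wz": 0, "claw": 1}, {"dx": -0.001, "dy": -0.001, "dz": 0.074, "wx": 0, "wy": 0, "wz": 0, "claw": 1}, {"dx": -0.001, "dy": -0.001, "dz": 0.079, "wx": 0, "wy": 0, "wz": 0, "claw": 1}, {"dx": -0.001, "dy": -0.001, "dz": 0.084, "wx": 0, "wy": 0, "wz": 0, "claw": 1}, {"dx": -0.001, "dy": -0.001, "dz": 0.089, "wx": 0, "wy": 0, "wz": 0, "claw": 1}, {"dx": -0.001, "dy": -0.001, "dz": 0.094, "wx": 0, "wy": 0, "wz": 0, "claw": 1}, {"dx": -0.001, "dy": -0.001, "dz": 0.099, "wx": 0, "wy": 0, "wz": 0, "claw": 1}, {"dx": -0.001, "dy": -0.001, "dz": 0.104, "wx": 0, "wy": 0, "wz": 0, "claw": 1}, {"dx": -0.001, "dy": -0.001, "dz": 0.108, "wx": 0, "wy": 0, "wz": 0, "claw": 1}, {"dx": -0.001, "dy": -0.001, "dz": 0.111, "wx": 0, "wy": 0, "wz": 0, "claw": 1}, {"dx": -0.001, "dy": -0.001, "dz": 0.113, "wx": 0, "wy": 0, "wz": 0, "claw": 1}, {"dx": -0.001, "dy": -0.001, "dz": 0.113, "wx": 0, "wy": 0, "wz": 0, "claw": 1}], squeeze=40)

```text
time_s: 3.2
ee_pos: [0.4551, -0.0225, 0.0866]
ee_rot: [0.161, 0.987, -0.0, -0.001]
force: [0.3, -0.6, -0.4]
opening: -0.005
```

>>> apply_moves(increments=[{"dx": 0, "dy": 0, "dz": 0.001, "wx": 0, "wy": 0, "wz": 0, "claw": 1}, {"dx": 0, "dy": 0, "dz": 0.0015, "wx": 0, "wy": 0, "wz": 0, "claw": 1}, {"dx": 0, "dy": 0, "dz": 0.002, "wx": 0, "wy": 0, "wz": 0, "claw": 1}, {"dx": 0, "dy": 0, "dz": 0.002, "wx": 0, "wy": 0, "wz": 0, "claw": 1}], squeeze=40)

```text
time_s: 3.53
ee_pos: [0.4554, -0.0226, 0.085]
ee_rot: [0.161, 0.987, -0.0, -0.0]
force: [-2.0, 0.6, 5.7]
opening: 0.001
```

Run:
```python
from h import *
s=snap('side','s2'); print(sense()['force'],sense()['ee_pos'])
f=s['frame'][130:280,200:400]; cv2.imwrite('pics/s2c.png',cv2.resize(f,None,fx=4,fy=4,interpolation=cv2.INTER_CUBIC))
```

```text
[-2.43816305 -0.44024983  6.97405501] [ 0.45544209 -0.02254463  0.08496565]
```

View pics/s2c.png

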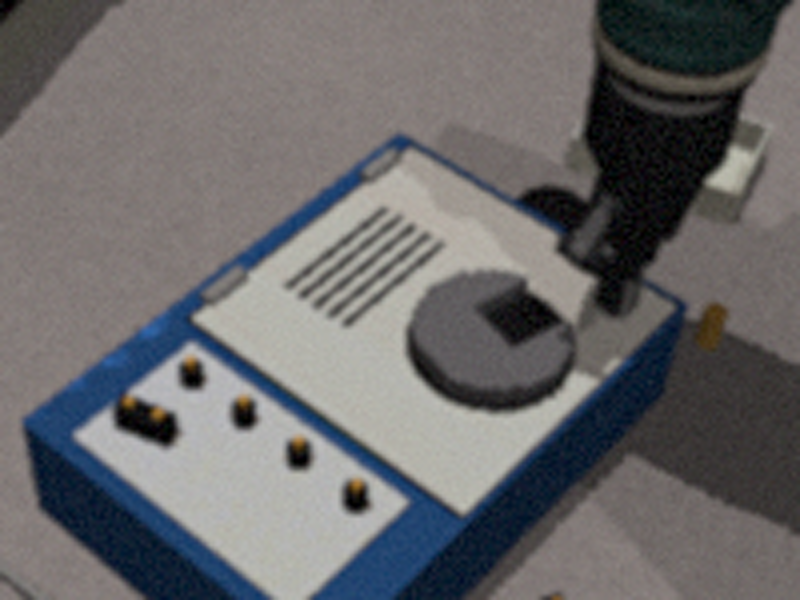

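>>> apply_moves(increments=[{"dx": 0, "dy": 0, "dz": 0.001, "wx": 0, "wy": 0, "wz": 0, "claw": 1}, {"dx": 0, "dy": 0, "dz": 0.0015, "wx": 0, "wy": 0, "wz": 0, "claw": 1}, {"dx": 0, "dy": 0, "dz": 0.0015, "wx": 0, "wy": 0, "wz": 0, "claw": 1}, {"dx": 0, "dy": 0, "dz": 0.0015, "wx": 0, "wy": 0, "wz": 0, "claw": 1}], squeeze=40)

```text
time_s: 3.92
ee_pos: [0.4555, -0.0226, 0.0847]
ee_rot: [0.161, 0.987, -0.0, 0.0]
force: [-10.6, 1.9, 29.2]
opening: 0.004
```

>>> apply_moves(increments=[{"dx": 0, "dy": 0, "dz": -0.01, "wx": 0, "wy": 0, "wz": 0, "claw": 1}, {"dx": 0, "dy": 0, "dz": -0.03, "wx": 0, "wy": 0, "wz": 0, "claw": 1}, {"dx": 0, "dy": 0, "dz": -0.045, "wx": 0, "wy": 0, "wz": 0, "claw": 1}, {"dx": 0, "dy": -0.03, "dz": -0.045, "wx": 0, "wy": 0, "wz": 0, "claw": 1}, {"dx": 0, "dy": -0.03, "dz": -0.045, "wx": 0, "wy": 0, "wz": 0, "claw": 1}], squeeze=40)

```text
time_s: 4.33
ee_pos: [0.446, -0.0533, 0.1306]
ee_rot: [0.161, 0.987, -0.001, 0.001]
force: [0.2, 0.7, -0.1]
opening: 0.005
```

Run:
```python
from h import *
s=snap('side','s3'); f=s['frame'][180:240,280:360]; cv2.imwrite('pics/s3c.png',cv2.resize(f,None,fx=10,fy=10,interpolation=cv2.INTER_CUBIC))
t=snap('top','t3'); f=t['frame'][205:265,260:340]; cv2.imwrite('pics/t3c.png',cv2.resize(f,None,fx=10,fy=10,interpolation=cv2.INTER_CUBIC))
for S in (s,t):
    P=pts(S).reshape(-1,3); c_,s_=np.cos(TP[2]),np.sin(TP[2])
    q=P[:,:2]-TP[:2]; X=q@np.array([c_,s_]); Y=q@np.array([-s_,c_]); Z=P[:,2]
    m=(Y+.055>-.03)&(Y+.055<.09)&(X<.075)&(X>-.1)&(Z>.07)&(Z<.11)&((abs(Y+.055)>.06)|(X>.03))
    A=np.c_[X[m],Y[m],np.ones(m.sum())]; k,*_=np.linalg.lstsq(A,Z[m],rcond=None); print(m.sum(),k, 'front',k@[-.105,-.055,1])
```

```text
1377 [ 0.00055898 -0.00601347  0.08485891] front 0.08513096154426923
1267 [ 0.00036849 -0.00853682  0.08614042] front 0.08657125085973032
```

View pics/s3c.png

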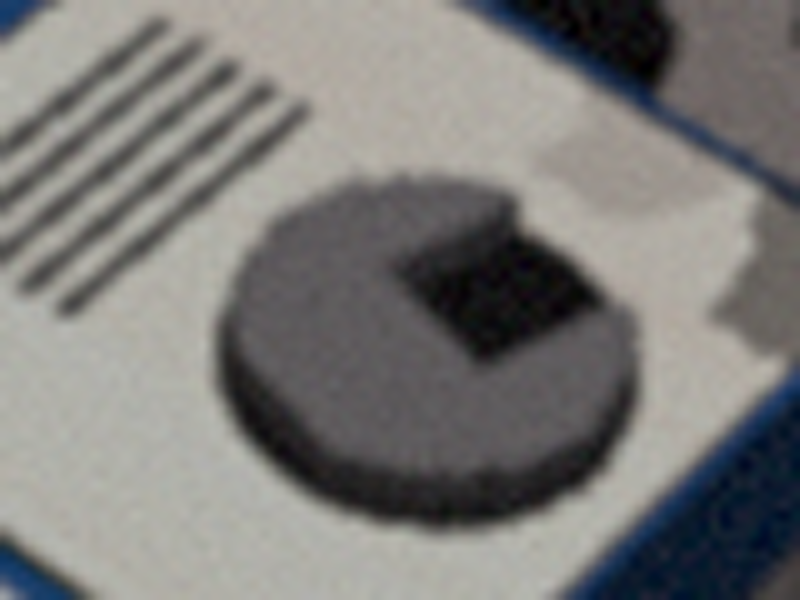

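View pics/t3c.png

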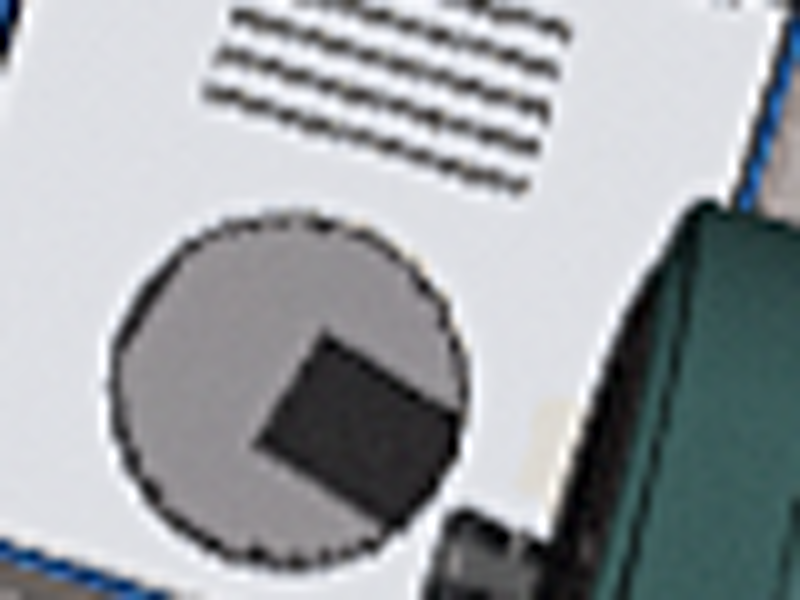

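Run:
```python
from h import *
c_,s_=np.cos(TP[2]),np.sin(TP[2])
def loc(S,u,v,o,z=.102):
    w=ray(S,(u+.5)/10-.5+o[0],(v+.5)/10-.5+o[1],z); q=w[:2]-TP[:2]; return np.array([q@[c_,s_],q@[-s_,c_]])
s=np.load('pics/s3.npz');t=np.load('pics/t3.npz')
for S,o,pp in((t,(260,205),[(322,332),(255,440),(460,412),(390,527)]),(s,(280,180),[(395,265),(487,360),(518,205),(612,303)])):
    L=[loc(S,*p,o) for p in pp]
    for l in L: print((l*1000).round(1),end=' ')
    e=L[0]-L[1]; print('w',np.linalg.norm(e)); a=(L[0]+L[1])/2; print('axis',(a*1000).round(1))
    for d in(L[2]-L[0],L[3]-L[1],np.array([-e[1],e[0]])): print('phi',np.arctan2(-d[0],-d[1]))
print('centre top',loc(t,290,392,(260,205),.09)*1000)
print(inc(slotpt(.16,30,.13)))
```

```text
[-27.2 -58.5] [-59.6 -50. ] [-36.5 -99.4] [-70.8 -90.6] w 0.033487257572180226
axis [-43.4 -54.3]
phi 0.22308111097772926
phi 0.26839497506695464
phi -2.8858960636986386
[-27.6 -63. ] [-59.9 -54.6] [-36.7 -96.8] [-70.2 -87.1] w 0.0334632650278312
axis [-43.7 -58.8]
phi 0.2654803531576019
phi 0.3067872113277337
phi -2.886922588213817
centre top [-44.16282849 -55.2672748 ]
(array([ 4.73420e+00, -2.95164e+01, -2.90000e-03]), array([-0.01,  0.08, -0.03]))
```

Run:
```python
from h import *
print(inc(slotpt(.255,.029,.130),.255))
```

```text
(array([-0.0249,  0.0744, -0.0001]), array([ 0.  ,  0.08, 14.58]))
```

>>> apply_moves(increments=[{"dx": -0.008, "dy": 0.025, "dz": 0, "wx": 0, "wy": 0, "wz": 5, "claw": 1}, {"dx": -0.016, "dy": 0.05, "dz": 0, "wx": 0, "wy": 0, "wz": 10, "claw": 1}, {"dx": -0.025, "dy": 0.0745, "dz": 0, "wx": 0, "wy": 0, "wz": 14.6, "claw": 1}, {"dx": -0.025, "dy": 0.0745, "dz": 0, "wx": 0, "wy": 0, "wz": 14.6, "claw": 1}, {"dx": -0.025, "dy": 0.0745, "dz": 0, "wx": 0, "wy": 0, "wz": 14.6, "claw": 1}, {"dx": -0.025, "dy": 0.0745, "dz": 0, "wx": 0, "wy": 0, "wz": 14.6, "claw": 1}], squeeze=40)

```text
time_s: 4.93
ee_pos: [0.493, 0.0114, 0.1296]
ee_rot: [0.285, 0.959, -0.0, 0.0]
force: [-0.0, -0.2, -0.0]
opening: 0.001
```

Run:
```python
from h import *
print(inc(slotpt(.255,.029,.0915),.255))
s=snap('side','s4'); f=s['frame'][140:260,260:420]; cv2.imwrite('pics/s4c.png',cv2.resize(f,None,fx=5,fy=5,interpolation=cv2.INTER_CUBIC))
```

```text
(array([-0.0003, -0.0001,  0.0381]), array([-0.01,  0.04,  0.09]))
```

View pics/s4c.png

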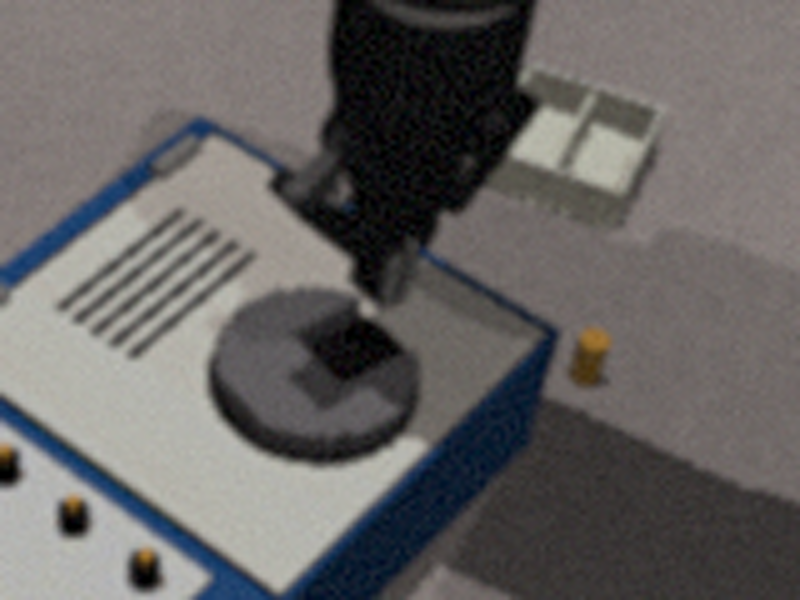

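The fingertips, at about crop (385,300), hang above the slot at (350,345), which fits the height still to go. Descending into it.

>>> apply_moves(increments=[{"dx": 0, "dy": 0, "dz": 0.01, "wx": 0, "wy": 0, "wz": 0, "claw": 1}, {"dx": 0, "dy": 0, "dz": 0.02, "wx": 0, "wy": 0, "wz": 0, "claw": 1}, {"dx": 0, "dy": 0, "dz": 0.025, "wx": 0, "wy": 0, "wz": 0, "claw": 1}, {"dx": 0, "dy": 0, "dz": 0.03, "wx": 0, "wy": 0, "wz": 0, "claw": 1}, {"dx": 0, "dy": 0, "dz": 0.034, "wx": 0, "wy": 0, "wz": 0, "claw": 1}, {"dx": 0, "dy": 0, "dz": 0.037, "wx": 0, "wy": 0, "wz": 0, "claw": 1}, {"dx": 0, "dy": 0, "dz": 0.0375, "wx": 0, "wy": 0, "wz": 0, "claw": 1}, {"dx": 0, "dy": 0, "dz": 0.0375, "wx": 0, "wy": 0, "wz": 0, "claw": 1}], squeeze=40)

```text
time_s: 5.65
ee_pos: [0.493, 0.011, 0.0922]
ee_rot: [0.285, 0.959, -0.0, 0.0]
force: [-0.0, 0.9, -0.3]
opening: 0.002
```

Run:
```python
from h import *
st=sense();print(st['force'],st['ee_pos'])
for ph in np.arange(.255,1.9,.1):
    d,w=inc(slotpt(ph,.029,.0915,.004),ph); print(round(ph,3),d,w)
```

```text
[-0.00434494  0.85410923 -0.26820761] [0.49296854 0.01101717 0.09221854]
0.255 [0.0038 0.0002 0.0007] [-0.01  0.04  0.05]
0.355 [0.0067 0.0008 0.0007] [-0.01  0.04  5.78]
0.455 [0.0095 0.0016 0.0007] [-0.    0.04 11.51]
0.555 [0.0122 0.0027 0.0007] [-0.    0.04 17.24]
0.655 [0.0148 0.0041 0.0007] [ 0.    0.04 22.96]
0.755 [0.0172 0.0057 0.0007] [ 0.    0.04 28.69]
0.855 [0.0195 0.0076 0.0007] [ 0.    0.04 34.42]
0.955 [0.0215 0.0097 0.0007] [1.000e-02 4.000e-02 4.015e+01]
1.055 [0.0234 0.0119 0.0007] [1.000e-02 4.000e-02 4.588e+01]
1.155 [0.025  0.0144 0.0007] [1.000e-02 4.000e-02 5.161e+01]
1.255 [0.0263 0.017  0.0007] [1.000e-02 4.000e-02 5.734e+01]
1.355 [0.0274 0.0197 0.0007] [2.000e-02 4.000e-02 6.307e+01]
1.455 [0.0282 0.0225 0.0007] [2.00e-02 4.00e-02 6.88e+01]
1.555 [0.0288 0.0254 0.0007] [2.000e-02 4.000e-02 7.453e+01]
1.655 [0.029  0.0283 0.0007] [2.000e-02 4.000e-02 8.026e+01]
1.755 [0.029  0.0312 0.0007] [3.000e-02 4.000e-02 8.599e+01]
1.855 [0.0286 0.0341 0.0007] [3.000e-02 4.000e-02 9.172e+01]
```

>>> apply_moves(increments=[{"dx": 0.004, "dy": 0.0, "dz": 0, "wx": 0, "wy": 0, "wz": 0, "claw": 1}, {"dx": 0.0067, "dy": 0.001, "dz": 0, "wx": 0, "wy": 0, "wz": 6, "claw": 1}, {"dx": 0.0095, "dy": 0.0016, "dz": 0, "wx": 0, "wy": 0, "wz": 11.5, "claw": 1}, {"dx": 0.0122, "dy": 0.0027, "dz": 0, "wx": 0, "wy": 0, "wz": 17, "claw": 1}, {"dx": 0.0148, "dy": 0.004, "dz": 0, "wx": 0, "wy": 0, "wz": 23, "claw": 1}, {"dx": 0.0172, "dy": 0.0057, "dz": 0, "wx": 0, "wy": 0, "wz": 28.5, "claw": 1}, {"dx": 0.0195, "dy": 0.0076, "dz": 0, "wx": 0, "wy": 0, "wz": 34.5, "claw": 1}, {"dx": 0.0215, "dy": 0.0097, "dz": 0, "wx": 0, "wy": 0, "wz": 40, "claw": 1}], squeeze=40)

```text
time_s: 6.32
ee_pos: [0.4804, 0.0309, 0.0926]
ee_rot: [0.598, 0.802, -0.0, 0.001]
force: [2.0, -1.4, -1.0]
opening: -0.002
```

Run:
```python
from h import *
st=sense();print(st['force'],st['torque'],st['ee_pos'])
for ph in np.arange(.955,1.9,.1):
    d,w=inc(slotpt(ph,.029,.0915,.004),ph); print(round(ph,3),d,w)
s=snap('side','s5'); f=s['frame'][140:260,260:420]; cv2.imwrite('pics/s5c.png',cv2.resize(f,None,fx=5,fy=5,interpolation=cv2.INTER_CUBIC))
```

```text
[ 1.97036981 -1.43869129 -0.98681901] [-0.3922306  -0.36112111 -0.01407706] [0.48041595 0.03088597 0.09255149]
0.955 [ 0.     -0.0002  0.0011] [ 0.06  0.09 -0.15]
1.055 [0.0029 0.0003 0.001 ] [0.07 0.09 5.58]
1.155 [0.0057 0.0012 0.001 ] [ 0.07  0.08 11.31]
1.255 [0.0084 0.0023 0.001 ] [ 0.08  0.08 17.04]
1.355 [0.011  0.0036 0.001 ] [ 0.08  0.08 22.77]
1.455 [0.0135 0.0052 0.001 ] [ 0.09  0.07 28.5 ]
1.555 [0.0157 0.0071 0.001 ] [ 0.09  0.07 34.23]
1.655 [0.0178 0.0091 0.001 ] [ 0.09  0.06 39.96]
1.755 [0.0197 0.0114 0.001 ] [ 0.1   0.06 45.69]
1.855 [0.0213 0.0138 0.001 ] [1.000e-01 5.000e-02 5.142e+01]
```

View pics/s5c.png

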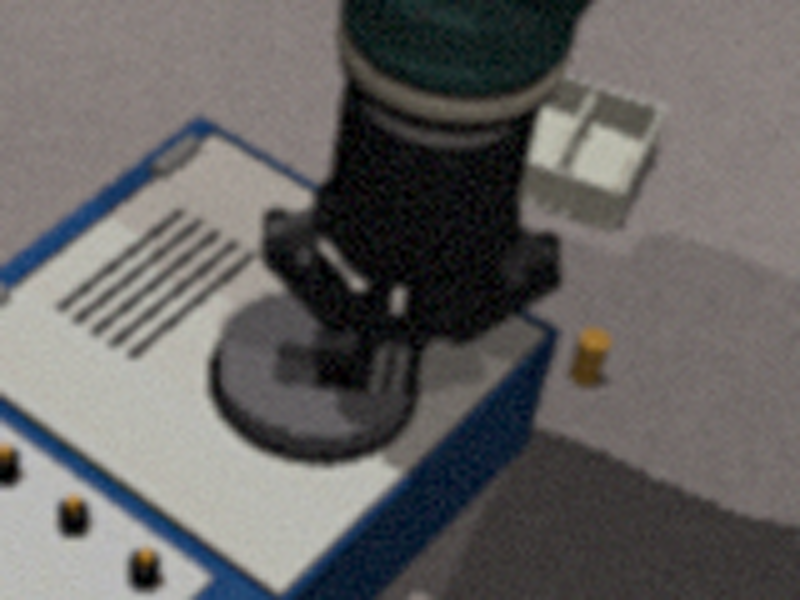

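The slot is turning with the fingers, with a reaction of about 2.5 N. Continuing.

>>> apply_moves(increments=[{"dx": 0.003, "dy": 0.0003, "dz": 0.001, "wx": 0, "wy": 0, "wz": 5.6, "claw": 1}, {"dx": 0.0057, "dy": 0.0012, "dz": 0.001, "wx": 0, "wy": 0, "wz": 11.3, "claw": 1}, {"dx": 0.0084, "dy": 0.0023, "dz": 0.001, "wx": 0, "wy": 0, "wz": 17, "claw": 1}, {"dx": 0.011, "dy": 0.0036, "dz": 0.001, "wx": 0, "wy": 0, "wz": 22.8, "claw": 1}, {"dx": 0.0135, "dy": 0.0052, "dz": 0.001, "wx": 0, "wy": 0, "wz": 28.5, "claw": 1}, {"dx": 0.0157, "dy": 0.007, "dz": 0.001, "wx": 0, "wy": 0, "wz": 34, "claw": 1}, {"dx": 0.0157, "dy": 0.007, "dz": 0.001, "wx": 0, "wy": 0, "wz": 34, "claw": 1}], squeeze=40)

```text
time_s: 6.95
ee_pos: [0.4828, 0.0485, 0.0918]
ee_rot: [0.808, 0.589, 0.0, 0.001]
force: [-1.2, -0.1, -1.1]
opening: 0.001
```

Run:
```python
from h import *
st=sense();print(st['force'],st['torque'],st['ee_pos'])
for l in (.004,.005,.006,.007,.008,.009,.01,.011): print(l,*inc(slotpt(1.571,.029,.0915,l),1.571))
s=snap('side','s6'); f=s['frame'][140:260,260:420]; cv2.imwrite('pics/s6c.png',cv2.resize(f,None,fx=5,fy=5,interpolation=cv2.INTER_CUBIC))
```

```text
[-1.20919657 -0.11182902 -1.0979276 ] [-0.04932792 -0.01157714 -0.04694286] [0.48276754 0.04851858 0.09183301]
0.004 [-0.0001  0.0002  0.0003] [0.13 0.03 0.67]
0.005 [0.0009 0.0002 0.0003] [0.13 0.03 0.67]
0.006 [0.0019 0.0002 0.0003] [0.13 0.03 0.67]
0.007 [0.0029 0.0002 0.0003] [0.13 0.03 0.67]
0.008 [0.0039 0.0002 0.0003] [0.13 0.03 0.67]
0.009 [0.0049 0.0002 0.0003] [0.13 0.03 0.67]
0.01 [0.0059 0.0003 0.0003] [0.13 0.03 0.67]
0.011 [0.0069 0.0003 0.0003] [0.13 0.03 0.67]
```

View pics/s6c.png

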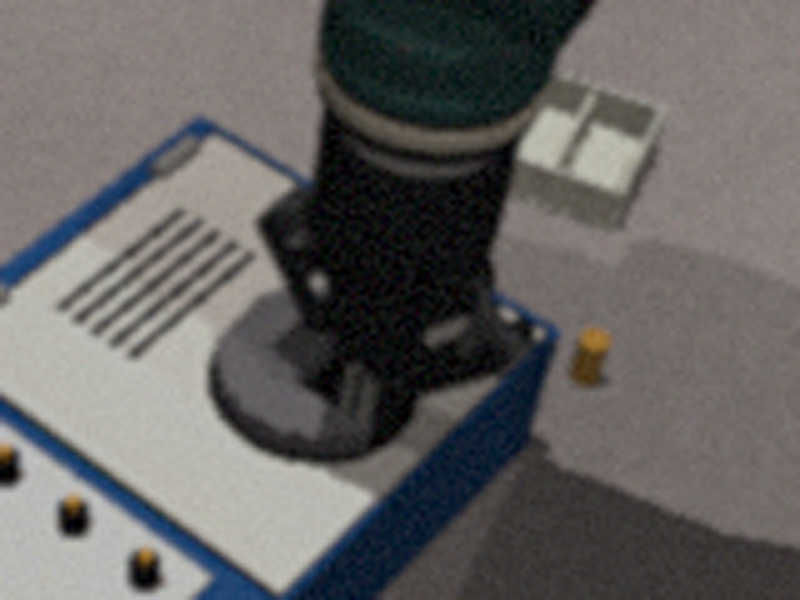

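>>> apply_moves(increments=[{"dx": 0.001, "dy": 0, "dz": 0, "wx": 0, "wy": 0, "wz": 0.5, "claw": 1}, {"dx": 0.002, "dy": 0, "dz": 0, "wx": 0, "wy": 0, "wz": 0.7, "claw": 1}, {"dx": 0.003, "dy": 0, "dz": 0, "wx": 0, "wy": 0, "wz": 0.7, "claw": 1}, {"dx": 0.003, "dy": 0, "dz": 0, "wx": 0, "wy": 0, "wz": 0.7, "claw": 1}], squeeze=40)

```text
time_s: 7.33
ee_pos: [0.4838, 0.0512, 0.0918]
ee_rot: [0.81, 0.586, 0.0, 0.001]
force: [1.6, -4.0, -0.6]
opening: 0.005
```

>>> apply_moves(increments=[{"dx": 0.001, "dy": 0, "dz": 0, "wx": 0, "wy": 0, "wz": 0, "claw": 1}, {"dx": 0.002, "dy": 0, "dz": 0, "wx": 0, "wy": 0, "wz": 0, "claw": 1}, {"dx": 0.002, "dy": 0, "dz": 0, "wx": 0, "wy": 0, "wz": 0, "claw": 1}], squeeze=40)

```text
time_s: 7.58
ee_pos: [0.4843, 0.052, 0.0918]
ee_rot: [0.81, 0.586, -0.001, 0.002]
force: [-0.2, -12.6, 1.0]
opening: -0.0
```

>>> apply_moves(increments=[{"dx": 0.001, "dy": 0, "dz": 0, "wx": 0, "wy": 0, "wz": 0, "claw": 1}, {"dx": 0.002, "dy": 0, "dz": 0, "wx": 0, "wy": 0, "wz": 0, "claw": 1}, {"dx": 0.002, "dy": 0, "dz": 0, "wx": 0, "wy": 0, "wz": 0, "claw": 1}, {"dx": 0.002, "dy": 0, "dz": 0, "wx": 0, "wy": 0, "wz": 0, "claw": 1}], squeeze=40)

```text
time_s: 7.92
ee_pos: [0.4844, 0.0521, 0.0918]
ee_rot: [0.81, 0.586, -0.002, 0.004]
force: [-2.8, -18.4, 3.0]
opening: 0.003
```

Run:
```python
from h import *
st=sense();print(st['force'],st['torque'])
print(inc(slotpt(1.571,.029,.0915,0),1.571))
```

```text
[ -2.77981378 -18.35549234   2.95005303] [-3.56309037  0.6036774  -0.0910602 ]
(array([-0.008 , -0.0003,  0.0003]), array([0.19, 0.46, 0.35]))
```

The tip held still while the force rose to 18 N, so this is the stop. I'll back off the wall, lift, and move away to the left and towards the robot.

>>> apply_moves(increments=[{"dx": -0.004, "dy": 0, "dz": 0, "wx": 0, "wy": 0, "wz": 0, "claw": 1}, {"dx": -0.007, "dy": 0, "dz": 0, "wx": 0, "wy": -0.4, "wz": 0, "claw": 1}, {"dx": -0.007, "dy": 0, "dz": 0, "wx": 0, "wy": 0, "wz": 0, "claw": 1}, {"dx": -0.007, "dy": 0, "dz": -0.005, "wx": 0, "wy": 0, "wz": 0, "claw": 1}, {"dx": -0.007, "dy": 0, "dz": -0.015, "wx": 0, "wy": 0, "wz": 0, "claw": 1}, {"dx": -0.007, "dy": 0, "dz": -0.04, "wx": 0, "wy": 0, "wz": 0, "claw": 1}, {"dx": -0.007, "dy": 0, "dz": -0.08, "wx": 0, "wy": 0, "wz": 0, "claw": 1}, {"dx": -0.007, "dy": 0, "dz": -0.12, "wx": 0, "wy": 0, "wz": 0, "claw": 1}, {"dx": -0.047, "dy": 0, "dz": -0.12, "wx": 0, "wy": 0, "wz": 0, "claw": 1}, {"dx": -0.087, "dy": 0, "dz": -0.12, "wx": 0, "wy": 0, "wz": 0, "claw": 1}, {"dx": -0.127, "dy": 0, "dz": -0.12, "wx": 0, "wy": 0, "wz": 0, "claw": 1}, {"dx": -0.167, "dy": 0, "dz": -0.12, "wx": 0, "wy": 0, "wz": 0, "claw": 1}, {"dx": -0.207, "dy": 0, "dz": -0.12, "wx": 0, "wy": 0, "wz": 0, "claw": 1}, {"dx": -0.247, "dy": 0, "dz": -0.12, "wx": 0, "wy": 0, "wz": 0, "claw": 1}, {"dx": -0.247, "dy": 0, "dz": -0.12, "wx": 0, "wy": 0, "wz": 0, "claw": 1}, {"dx": -0.247, "dy": 0, "dz": -0.12, "wx": 0, "wy": 0, "wz": 0, "claw": 1}, {"dx": -0.247, "dy": 0, "dz": -0.12, "wx": 0, "wy": 0, "wz": 0, "claw": 1}, {"dx": -0.247, "dy": 0, "dz": -0.12, "wx": 0, "wy": 0, "wz": 0, "claw": 1}], squeeze=40)

```text
time_s: 9.42
ee_pos: [0.4074, -0.1804, 0.2139]
ee_rot: [0.81, 0.587, -0.002, 0.004]
force: [1.0, 0.3, -0.4]
opening: 0.002
```

Run:
```python
from h import *
print(sense()['force'],sense()['joint_velocities'].round(3))
snap('side','s7'); t=snap('top','t7'); f=t['frame'][150:300,190:360]; cv2.imwrite('pics/t7c.png',cv2.resize(f,None,fx=4,fy=4,interpolation=cv2.INTER_CUBIC))
for S in (np.load('pics/s7.npz'),t):
    P=pts(S).reshape(-1,3); c_,s_=np.cos(TP[2]),np.sin(TP[2])
    q=P[:,:2]-TP[:2]; X=q@np.array([c_,s_]); Y=q@np.array([-s_,c_]); Z=P[:,2]
    m=(abs(Y+.055)<.09)&(X<.075)&(X>-.1)&(Z>.07)&(Z<.11)&((abs(Y+.055)>.06)|(X>.03))
    A=np.c_[X[m],Y[m],np.ones(m.sum())]; k,*_=np.linalg.lstsq(A,Z[m],rcond=None); print(m.sum(),k)
```

```text
[ 1.02681926  0.27004963 -0.39812711] [ 0.014  0.    -0.002 -0.004 -0.002 -0.003]
2194 [ 0.00299125 -0.00098291  0.08486213]
2183 [ 0.0024594  -0.00128353  0.08594166]
```

View pics/s7.png

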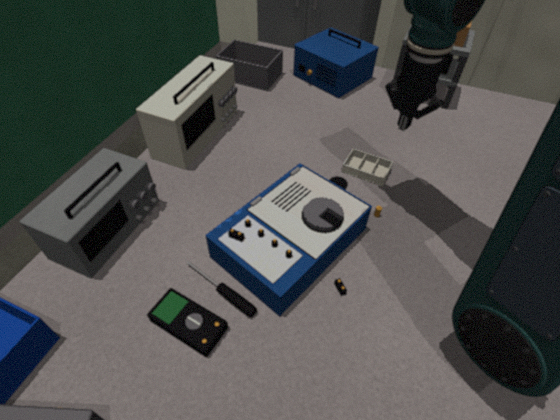

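View pics/t7c.png

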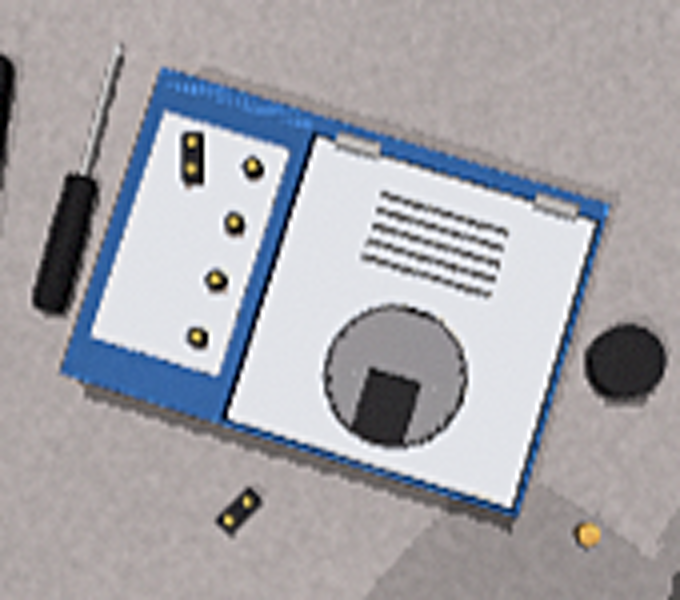

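Run:
```python
from h import *
t=np.load('pics/t7.npz'); f=t['frame'][222:267,265:325]; cv2.imwrite('pics/t7d.png',cv2.resize(f,None,fx=13,fy=13,interpolation=cv2.INTER_CUBIC))
s=np.load('pics/s7.npz'); f=s['frame'][190:235,295:355]; cv2.imwrite('pics/s7d.png',cv2.resize(f,None,fx=13,fy=13,interpolation=cv2.INTER_CUBIC))
```

```text
(no output)
```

View pics/t7d.png

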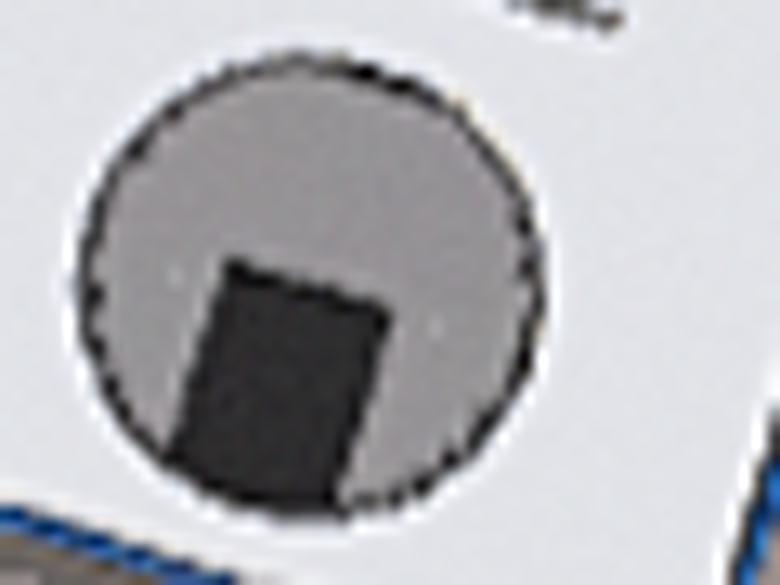

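View pics/s7d.png

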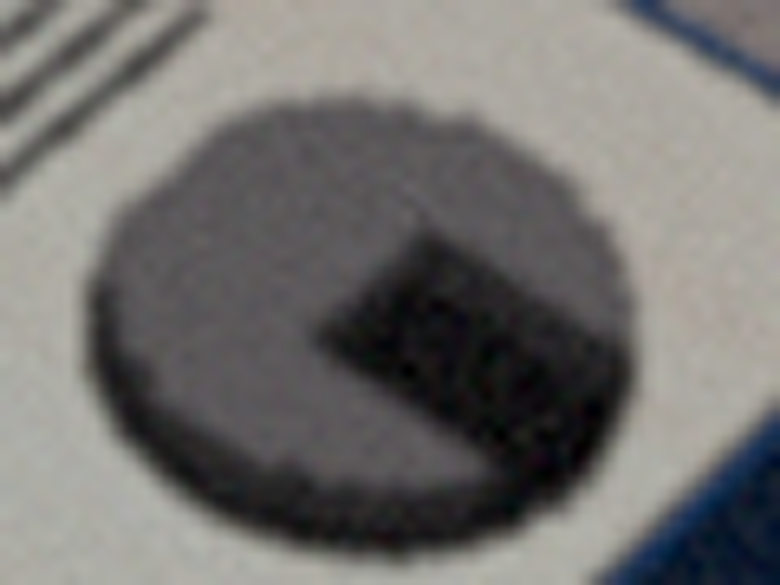

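Run:
```python
from h import *
c_,s_=np.cos(TP[2]),np.sin(TP[2])
def loc(S,u,v,o,z=.102):
    w=ray(S,(u+.5)/13-.5+o[0],(v+.5)/13-.5+o[1],z); q=w[:2]-TP[:2]; return np.array([q@[c_,s_],q@[-s_,c_]])
s=np.load('pics/s7.npz');t=np.load('pics/t7.npz')
for S,o,pp in((t,(265,222),[(228,262),(390,308),(170,455),(340,500)]),(s,(295,190),[(315,332),(425,225),(500,470),(615,330)])):
    L=[loc(S,*p,o) for p in pp]
    for l in L: print((l*1000).round(1),end=' ')
    e=L[0]-L[1]
    for d in(L[2]-L[0],L[3]-L[1],np.array([-e[1],e[0]])): print('phi',np.arctan2(-d[0],-d[1]))
# front edge direction check in top crop via trainer front blue edge: (0,515)->(150,555)
a,b=loc(t,0,515,(265,222),.085),loc(t,235,580,(265,222),.085); print('front edge',a,b,np.arctan2(*(b-a)))
```

```text
[-44.8 -37.2] [-43.9 -71.3] [-85.4 -37.6] [-83.8 -73. ] phi 1.5615699211148262
phi 1.5282338517709468
phi 1.5439988112271639
[-43.7 -41.4] [-42.6 -73.7] [-85.  -38.5] [-80.9 -76.6] phi 1.6407795513168733
phi 1.495938808069987
phi 1.5343069309507653
front edge [-0.10702809 -0.00803798] [-0.1052749 -0.0578084] 3.1063815220013553
```

The slot measures about 1.54 ± 0.03 rad, the panel tilt is under 0.004 rad, and the loose things haven't moved. The hand is clear at z = 0.21, so I'm handing in.

```bash
python3 -c "
from h import *
print(hand_in()); print(sense()['force'])"
```

```text
the job is handed in; nothing more can be done
None
the job is handed in; nothing more can be done
```

I pressed the panel shut, turned the fastener clockwise to its stop, backed the hand off and handed the job in, with about 9.5 s of the 38 s used. Handing in gives no verdict, so the result below rests on my own measurements.

- **Panel:** It began at about 0.296 rad. I pressed its front right corner with the shut fingertips down to z = 84.7 mm, where it met its stop at 29 N. After the last move, both cameras' depth fits showed it within about 0.003 rad of flush.
- **Fastener:** It began at about 0.25 rad. I turned it with the shut fingertips in the slot until the tip stopped moving and the force rose to about 18 N. In the last pictures, five of the six slot-edge readings gave 1.50–1.56 rad, and a less certain one from the side view gave 1.64. A front-edge check in the top view read about 0.035 rad low, which fits the fastener being at its stop of 1.571 rad. All readings are above the 1.42 rad needed.
- **Loose things and hand:** By eye, comparing pictures from before and after, nothing loose had moved. I did not measure each item. The hand finished clear, at z = 0.21 m to the right of the trainer, with no contact force beyond sensor noise (about 1 N).
- **What failed:** My first move call was refused as invalid, with no motion. I repeated it with every field filled in and it worked.

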